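# Roll a zoom barrel over the dust-lifting mat onto the parking band

### The job

Clean the rubber grip of the black zoom barrel by rolling it, without sliding it, over the blue dust-lifting mat: push along its top with the fingertips, never reaching below its middle, until it rests on the yellow band, lying straight along the band and wholly on the mat. Do not pick the barrel up, leave it still on the band, and leave everything else where it is.

Things in the scene. Friction and masses are not known exactly. Their poses are not given: they have to be found in the camera images.
- barrel: black zoom lens barrel, a cylinder 72 mm across, 120 mm long, 0.3 to 0.5 kg, lying on its side on the mat, with a ribbed rubber grip, a silver collar and an orange line lengthwise. Origin: middle of its axis, 42 mm above the bench. y runs along the cylinder; z points to the orange line (up at the start) and turns as it rolls. A fingertip pushing on its top moves about twice as far as the barrel rolls.
- mat: blue dust-lifting mat with two white edge lines, fixed to the bench, 280 mm along its x, 190 mm along its y, 6 mm thick. Origin: centre of its underside, on the bench. The barrel rolls along the mat's x, one way or the other; its axis starts along the mat's y within 0.08 rad. Slightly tacky: let go at 0.1 m/s, the barrel coasts on a few centimetres at most.
- band: flat yellow parking band painted across the mat, 30 mm wide along its x, 160 mm long along its y, which is parallel to the mat's y. Origin: its centre, level with the mat's top, 90 to 140 mm from the barrel's start, on either side.
- rear_cap: grey plastic rear lens cap lying on the bench off one end of the mat, 60 mm in diameter, 20 mm high; origin at the centre of its underside. To be left alone.
- uv_filter: round clear glass filter in a black rim lying on the bench off the other end of the mat, about 71 mm in diameter, 8 mm high; origin at the centre of its underside. To be left alone.
- step_ring: flat steel step-down ring lying on the bench beside the mat, 68 mm in diameter, 8 mm high; origin at the centre of its underside. To be left alone.
- spanner: brass lens spanner lying flat on the bench beside the mat, a bar 130 mm long along its x axis with two 50 mm prongs towards its +y, at most 11 mm high; origin at the middle of the bar's underside. To be left alone.
- parts_tray: white open tray with four compartments on the right of the bench, 130 x 180 x 30 mm; origin at the centre of its underside. To be left alone.
- blower: black rubber air blower standing upright at the far right of the bench, 60 mm in diameter, 120 mm high; origin at the centre of its underside. To be left alone.
- vise: black bench vise fixed to the bench on the left, about 200 x 150 mm and 180 mm high with the silver lens barrel clamped upright in its rubber-padded jaws; origin at the centre of its underside. To be left alone.
Things that resemble listed ones, but are neither listed nor needed, are in the scene too. What is shaped like the barrel but white is not meant.

How it is judged:
At the end, for the whole second after the job is handed in: The barrel lies still on the mat with its axis over the 30 mm wide yellow band (within 15 mm of the band's centre line), along the band within 0.25 rad, not more than 34 mm off endways; it has rolled there, so the orange line has turned from the top to the lower side (more than 1.7 rad from up) (x of barrel in the frame of band between -0.015 and 0.015 m and y of barrel in the frame of band between -0.034 and 0.034 m and angle between the y axis of barrel and the y axis of band, either way round below 0.25 rad and angle between barrel's own z axis and vertical above 1.7 rad and height (world z) of barrel between 0.038 and 0.047 m and linear speed of barrel below 0.01 m/s and angular speed of barrel below 0.25 rad/s); the robot touches nothing.
It fails at once if the barrel is lifted off the mat (height (world z) of barrel above 0.056 m).
It fails at once if the barrel is pushed with the fingers reaching below its middle (contact force between the fingers and barrel above 0.5 N and height (world z) of the grasp point below 0.055 m).
It fails at once if one of the small things lying around is moved (distance of any of rear_cap, uv_filter, step_ring, spanner, parts_tray, blower from where it was at the start of the episode above 0.02 m).
It fails at once if the vise is bumped (contact force between anything else and vise above 5 N).
It also fails if it takes over 58 s, if anything falls off the work surface, if the arm or the gripper's body presses on something with over 40 N, if the wrist force passes 120 N, or if a joint passes its speed limit or range.

### The arm

A 6-joint arm with a two-finger parallel gripper is mounted at the origin on the work surface. World frame = base frame: x ahead of the robot, y to its left, z up, the work surface at z = 0. Lengths are in m, angles in rad, forces in N, time in s.
With the tool pointing down it reaches from about 0.3 to 0.875 m from the base axis. Payload 6.4 kg.
Tool frame: the origin (TCP) lies midway between the tips of the shut fingers; the grasp point (between the pads) lies 19 mm behind it; x points along the fingers, y is the direction in which the jaws open and shut, and the axes are right-handed (so a half turn about x gives the same grasp; the last joint's range is limited). The gripper opens to 85 mm and grips with 20 to 120 N. Pads are 22 mm wide; open, the fingers measure 114 mm over their backs; the gripper's body (76 mm by 85 mm) begins 54 mm behind the grasp point. The pads swing forward as they close: fully open they stand 13 mm farther back than shut.
Start: joints at [1, 0.181, 1.607, -0, 1.354, -0.206], TCP at [0.205, 0.537, 0.231] pointing down, gripper open.
Joint ranges: [-2.99, 2.99], [-0.89, 2.07], [0.3, 2.58], [-1.14, 4.28], [0, 2.63], [-3.12, 3.12]. Speed limits (rad/s): [2.57, 2.57, 3.01, 3.14, 3.14, 3.14].

### API

Orientations are given as a unit quaternion [w, x, y, z].
In Python, from bench import ctrl gives the robot as it stands.
- The arm moves only by the tool step_arm, never from a script. Its argument "motion" is a list of rows, each a list of 7 numbers: the shift along the tool's x, y, z in mm, then the turn, a rotation vector about the tool's x, y, z in degrees, then the closure in counts, from 0 (fully open) to 255 (shut). In form: [[tx, ty, tz, rx, ry, rz, hand], ...]. A call has 1 to 10 rows; each row is the pose to reach, as a shift and turn from the pose commanded when the call began, along the tool's axes at that moment; what a row does not reach only later rows make up. A row lasts 1/8 s, in which the tool goes at most 62.5 mm and 10.7 degrees, less where a joint would pass 70% of its speed; a pose out of reach is approached as far as the arm can. A call with a gripper value outside its range is refused whole. The fingers move at their own pace and stop on an object; the grip force is fixed at half the most. Time passes only in rows, so rows that repeat a pose let the fingers close. It gives the time, the measured TCP pose, the force and the opening at its end, in the units of the state.
- ctrl.get_obs(): the state, without advancing time (a new reading comes with each control period).
- ctrl.camera(name): name is "scene" or "top" or "wrist"; returns (picture, depth): 420x560x3 uint8, red, green, blue; 420x560 float32, m along the optical axis (not along the pixel's ray), 0 where there is no reading.
- ctrl.camera_info(name): a dict with "fx", "fy", "cx", "cy" (pixels), "dist_coeffs" ([k1, k2, p1, p2, k3] as OpenCV has them; the pictures are not rectified), "T" (4x4, takes a point from camera to world coordinates); the wrist camera has in their place "hand_eye" (4x4, takes a point from camera to tool coordinates, whose origin is the TCP and whose axes are the tool frame's). Camera axes: x right, y down, z forward; pixel columns grow to the right and rows downward; lengths in m; the calibration is good to about 2 mm. A picture is of the moment at which its call begins: read the wrist's pose just before it. camera_info takes no time and is no camera call.
- ctrl.hand_in(): hands the job in, once; it reports no verdict.
The state is a dict: "time_s": time; "q": joint angles; "dq": joint speeds; "joint_efforts": joint torques, N m; "eef_pos": TCP position; "eef_rot": TCP orientation; "wrist_force": force on the tool from outside, world axes, zero at the start; "torque": the same for the moment, N m; "opening": opening from 0.0 (shut) to 1.0 (fully open).
Only numpy, scipy, OpenCV 4.12 (cv2) and the standard library are available. Lean on these libraries where they do the work, as an engineer would, in place of code of your own. Each camera call takes 0.05 s, during which the arm holds its last target. There are 200 camera calls.

## Working session

There is one attempt and no reset: what is moved stays moved. The work goes in short steps, Python scripts to look and compute and a tool call to move; the robot and the scene stay as the last step left them, time stands still between calls to the robot, and variables do not carry over. Pictures are saved under pics/ and viewed, about 8 in all and at most 12, crops included, and the job is handed in when it is done.

Besides the shell and the picture viewer there is one more tool, called in YAML: its name, and indented under it one key for each argument. step_arm: Moves the arm, as the interface text tells. Its arguments: {"type":"object","properties":{"motion":{"type":"array","items":{"type":"array","items":{"type":"number"}}}},"required":["motion"]}

```bash
ls; mkdir -p pics
python3 - <<'E'
from bench import ctrl
import cv2, numpy as np
o=ctrl.get_obs(); print({k:np.round(v,3) for k,v in o.items()})
for n in ("scene","top"):
    p,d=ctrl.camera(n); cv2.imwrite(f"pics/{n}0.png",p[:,:,::-1]); np.save(f"pics/{n}0.npy",d)
    i=ctrl.camera_info(n); print(n,{k:np.round(v,4).tolist() for k,v in i.items()})
print(ctrl.camera_info("wrist"))
E
```

```text
pics
{'time_s': np.float64(0.0), 'q': array([ 1.   ,  0.182,  1.608, -0.   ,  1.354, -0.206]), 'dq': array([-0.001, -0.001, -0.001,  0.003, -0.001,  0.001]), 'joint_efforts': array([ 2.0000e-03, -4.4487e+01, -3.5134e+01, -0.0000e+00,  9.0000e-03,
        0.0000e+00]), 'eef_pos': array([0.205, 0.537, 0.23 ]), 'eef_rot': array([ 0.695,  0.128,  0.696, -0.129]), 'wrist_force': array([-0.794,  0.647, -0.023]), 'torque': array([ 0.022,  0.007, -0.01 ]), 'opening': np.float64(1.001)}
scene {'fx': 505.2941, 'fy': 505.2941, 'cx': 275.3976, 'cy': 202.0766, 'dist_coeffs': [-0.0604, 0.0, 0.0, 0.0, 0.0], 'T': [[0.6491, 0.6239, -0.4352, 1.0897], [0.7607, -0.5344, 0.3685, -0.5152], [-0.0026, -0.5702, -0.8215, 1.1884], [0.0, 0.0, 0.0, 1.0]]}
top {'fx': 381.2066, 'fy': 381.2066, 'cx': 267.712, 'cy': 212.9961, 'dist_coeffs': [-0.0095, 0.0, 0.0, 0.0, 0.0], 'T': [[0.0074, -0.984, 0.178, 0.2966], [-1.0, -0.0076, -0.0006, -0.0011], [0.002, -0.178, -0.984, 1.3058], [0.0, 0.0, 0.0, 1.0]]}
{'fx': 348.0847884980575, 'fy': 348.0847884980575, 'cx': 280.8081868743666, 'cy': 204.4056780981602, 'dist_coeffs': array([-0.05103947,  0.        ,  0.        ,  0.        ,  0.        ]), 'hand_eye': array([[-6.55436016e-04, -2.98909264e-01,  9.54281312e-01,
        -1.43298996e-01],
       [ 9.99999415e-01, -1.01708578e-03,  3.68255426e-04,
         3.79042857e-04],
       [ 8.60510993e-04,  9.54280995e-01,  2.98909756e-01,
        -7.45981815e-02],
       [ 0.00000000e+00,  0.00000000e+00,  0.00000000e+00,
         1.00000000e+00]])}
```

View pics/top0.png

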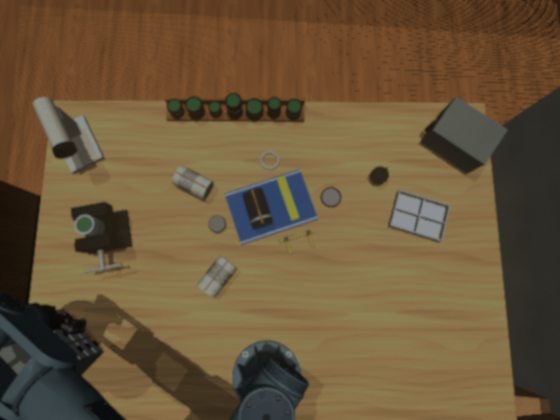

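View pics/scene0.png

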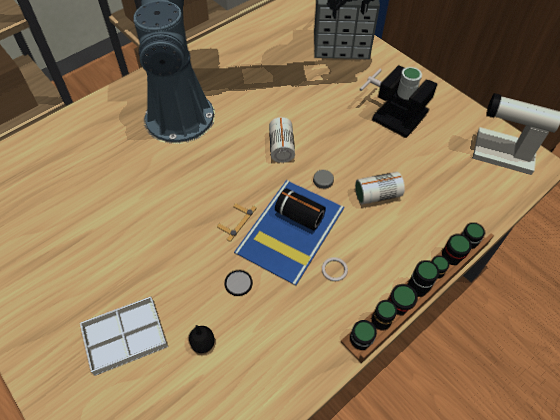

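The top view shows the black barrel at about (257,207) on the blue mat, with the yellow band at (289,198). The possible mistakes are the white barrels at (192,183) and (217,277), the black blower at (378,176) and the dark lens row along the back. I choose the black one on the mat. The scene view agrees, with the barrel at (301,209) and the band at (282,248).

```bash
cat > h.py <<'E'
from bench import ctrl
import cv2, numpy as np
from scipy.spatial.transform import Rotation as R
def T_of(n):
    i=ctrl.camera_info(n)
    if n!="wrist": return i,i["T"]
    o=ctrl.get_obs(); E=np.eye(4); q=o["eef_rot"]
    E[:3,:3]=R.from_quat([q[1],q[2],q[3],q[0]]).as_matrix(); E[:3,3]=o["eef_pos"]
    return i,E@i["hand_eye"]
def rays(i,T,uv):
    K=np.array([[i["fx"],0,i["cx"]],[0,i["fy"],i["cy"]],[0,0,1]])
    n=cv2.undistortPoints(np.asarray(uv,float).reshape(-1,1,2),K,np.array(i["dist_coeffs"])).reshape(-1,2)
    return np.c_[n,np.ones(len(n))]@T[:3,:3].T
def plane(i,T,uv,z):
    d=rays(i,T,uv); return T[:3,3]+d*((z-T[2,3])/d[:,2])[:,None]
def shot(n,name):
    i,T=T_of(n); p,d=ctrl.camera(n); cv2.imwrite(f"pics/{name}.png",p[:,:,::-1]); return i,T,p,d
def analyse(i,T,p,d):
    hsv=cv2.cvtColor(p,cv2.COLOR_RGB2HSV); k=np.ones((3,3),np.uint8)
    out={}
    blue=cv2.inRange(hsv,(105,120,40),(125,255,255))
    n,l,s,_=cv2.connectedComponentsWithStats(blue); b=1+np.argmax(s[1:,4])
    x,y,w,h=s[b,:4]
    cs,_=cv2.findContours(blue,cv2.RETR_EXTERNAL,cv2.CHAIN_APPROX_NONE)
    hull=cv2.convexHull(np.vstack([c for c in cs if cv2.contourArea(c)>100])) 
    reg=cv2.fillConvexPoly(np.zeros_like(blue),hull,255)
    q=plane(i,T,hull.reshape(-1,2),.006)[:,:2].astype(np.float32)
    out["mat"]=cv2.minAreaRect(q*1000)
    yel=cv2.inRange(hsv,(22,120,60),(35,255,255))&reg
    uv=np.argwhere(yel)[:,::-1]; 
    if len(uv)>20: out["band"]=cv2.minAreaRect((plane(i,T,uv,.006)[:,:2]*1000).astype(np.float32)),len(uv)
    m=cv2.dilate(reg,np.ones((25,25),np.uint8))>0
    uv=np.argwhere(m&(d>0))[:,::-1]; D=rays(i,T,uv)  # ray z=1 in cam => depth along axis
    P=T[:3,3]+D*d[uv[:,1],uv[:,0]][:,None]
    out["matz"]=np.median(P[:,2])
    B=P[(P[:,2]>.03)&(P[:,2]<.095)]
    out["barrelpts"]=B,P
    return out
E
python3 - <<'E'
from h import *
for n in ("top","scene"):
    i,T=T_of(n); p=cv2.imread(f"pics/{n}0.png")[:,:,::-1].copy(); d=np.load(f"pics/{n}0.npy")
    o=analyse(i,T,p,d); B,P=o.pop("barrelpts"); print(n,o,len(B),B[:,2].max(),np.percentile(B[:,2],95))
    if len(B): 
        print(cv2.minAreaRect((B[B[:,2]>.045][:,:2]*1000).astype(np.float32)), B.min(0),B.max(0))
E
```

```text
top {'mat': ((557.5672607421875, -11.8802490234375), (157.68411254882812, 267.9418640136719), 19.0062255859375), 'band': (((584.1381225585938, -71.29733276367188), (147.21250915527344, 25.54283332824707), 19.092042922973633), 302), 'matz': np.float64(0.004969875138489566)} 805 0.08698172951480965 0.08107471214385623
((543.7901000976562, 34.94926452636719), (121.7117691040039, 72.36801147460938), 17.507051467895508) [ 0.47666532 -0.01652623  0.0303413 ] [0.60904481 0.08569985 0.08698173]
scene {'mat': ((342.2588806152344, 440.60260009765625), (194.85824584960938, 1296.141845703125), 25.347187042236328), 'band': (((584.954345703125, -69.48599243164062), (154.65106201171875, 28.54351806640625), 19.38458251953125), 527), 'matz': np.float64(0.0023329413822070766)} 2362 0.09497229984091615 0.0896287736231938
((367.3641662597656, 324.47650146484375), (262.65802001953125, 782.7998046875), 33.00328063964844) [ 0.11300086 -0.01914436  0.03000181] [0.61157724 0.68278376 0.0949723 ]
```

```bash
cat >> h.py <<'E'
def goal(p,ang):
    """tool-axes shift (mm) and turn (deg) to TCP p, tool down, tool y at heading ang (deg)"""
    o=ctrl.get_obs(); q=o["eef_rot"]; R0=R.from_quat([q[1],q[2],q[3],q[0]])
    c,s=np.cos(np.radians(ang)),np.sin(np.radians(ang))
    G=R.from_matrix(np.array([[0,c,s],[0,s,-c],[-1,0,0]]))
    return np.round(R0.inv().apply(np.array(p)-o["eef_pos"])*1000,1),np.round((R0.inv()*G).as_rotvec(degrees=True),2)
E
python3 - <<'E'
from h import *
for a in (19.2,199.2): print(goal([.544,.035,.2],a))
i,T=T_of("top"); print(plane(i,T,[[130,228],[105,268],[72,228],[192,183],[217,277],[217,224],[331,196]],0.1).round(3))
E
```

```text
(array([  30.8, -347.7,  495.8]), array([4.99e+01, 2.00e-02, 9.00e-02]))
(array([  30.8, -347.7,  495.8]), array([-1.301e+02, -1.100e-01,  3.000e-02]))
[[ 0.463  0.438  0.1  ]
 [ 0.336  0.507  0.1  ]
 [ 0.461  0.623  0.1  ]
 [ 0.612  0.246  0.1  ]
 [ 0.311  0.155  0.1  ]
 [ 0.478  0.16   0.1  ]
 [ 0.572 -0.207  0.1  ]]
```

step_arm:
  motion:
    - [-50,0,0,0,0,0,0]
    - [-60,-20,30,4,0,0,0]
    - [-60,-50,72,9,0,0,0]
    - [-60,-85,120,15,0,0,0]
    - [-60,-120,170,20,0,0,0]
    - [-60,-155,220,26,0,0,0]
    - [-60,-190,270,31,0,0,0]
    - [-60,-225,320,36,0,0,0]
    - [-60,-260,370,42,0,0,0]
    - [-60,-295,420,47,0,0,0]

```text
time_s: 1.35
eef_pos: [0.4929, 0.1099, 0.2911]
eef_rot: [0.586, 0.396, 0.586, -0.396]
wrist_force: [0.6, 1.4, -0.2]
opening: 1.004
```

Run:
```python
from h import *
print(goal([.544,.035,.2],19.2))
```

```text
(array([91.1, 19.5, 88.6]), array([ 2.71, -0.01,  0.  ]))
```

step_arm:
  motion:
    - [40,10,45,2.7,0,0,105]
    - [91,19.5,88.6,2.7,0,0,105]
    - [91,19.5,88.6,2.7,0,0,105]
    - [91,19.5,88.6,2.7,0,0,105]

```text
time_s: 1.85
eef_pos: [0.5434, 0.0371, 0.2001]
eef_rot: [0.576, 0.409, 0.577, -0.409]
wrist_force: [-0.1, 0.8, 0.3]
opening: 0.59
```

Run:
```python
from h import *
i,T,p,d=shot("wrist","w1"); o=ctrl.get_obs(); print(o["eef_pos"],o["opening"],o["wrist_force"])
a=analyse(i,T,p,d); B,P=a.pop("barrelpts"); print(a)
np.save("pics/w1.npy",d)
```

```text
[0.54383827 0.03757398 0.20122251] 0.5889148384292856 [-0.72057663 -0.36507493  0.16896358]
{'mat': ((561.0337524414062, -10.718154907226562), (188.4717559814453, 278.292724609375), 19.00379753112793), 'band': (((583.3526611328125, -72.30009460449219), (124.58477783203125, 29.702648162841797), 19.30230712890625), 2754), 'matz': np.float64(0.007073163374620911)}
```

View pics/w1.png

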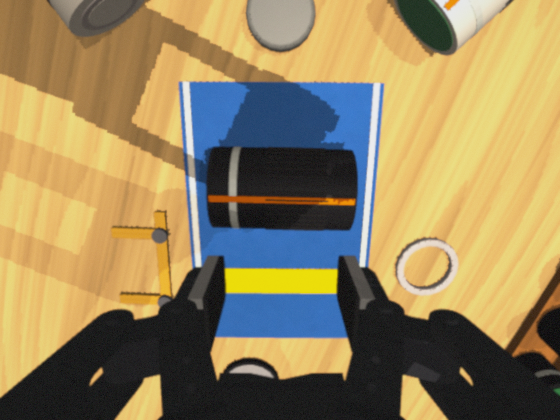

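The wrist close-up confirms the choice: a ribbed black barrel spanning x 207–357 and y 147–230, with a silver collar at x 233 and the orange line near row 200. The band is at row 281 and the white look-alike is off the mat at the top right. Now I'll measure the barrel's axis from the orange line and the depth.

```bash
cat >> h.py <<'E'
A=np.radians(19.1); U=np.array([np.sin(A),-np.cos(A)]); V=np.array([np.cos(A),np.sin(A)])
BAND=np.array([.5836,-.0715])
def barrel(i,T,d,lo=.045,c0=(.5636,-.0115)):
    uv=np.argwhere(d>0)[:,::-1]; P=T[:3,3]+rays(i,T,uv)*d[uv[:,1],uv[:,0]][:,None]
    r=P[:,:2]-np.array(c0); s=np.c_[r@U,r@V]
    m=(abs(s[:,0])<.15)&(abs(s[:,1])<.11)&(P[:,2]>lo)&(P[:,2]<.09)
    B=P[m]; rr=(B[:,:2]-BAND); rect=cv2.minAreaRect((B[:,:2]*1000).astype(np.float32))
    # cylinder fit: u,v in band frame; (u-u0-t*v)^2+(z-z0)^2=.036^2
    from scipy.optimize import least_squares
    u,v,z=rr@U,rr@V,B[:,2]
    f=lambda k: np.hypot(u-k[0]-k[1]*v,z-k[2])-.036
    k=least_squares(f,[u.mean(),0,.042],loss="soft_l1",f_scale=.001).x
    # ends from points close to the top, along v
    vv=v[z>.06]; return dict(n=len(B),u0_mm=k[0]*1e3,tilt=k[1],z0=k[2],v_mid=(np.percentile(vv,.5)+np.percentile(vv,99.5))*500,vlen=np.ptp(np.percentile(vv,[.5,99.5]))*1e3,rect=rect)
E
python3 - <<'E'
from h import *
i,T=T_of("wrist"); d=np.load("pics/w1.npy"); p=cv2.imread("pics/w1.png")
print(barrel(i,T,d))
hsv=cv2.cvtColor(p,cv2.COLOR_BGR2HSV); m=cv2.inRange(hsv,(5,150,120),(18,255,255)); m[:185]=0;m[215:]=0;m[:,:205]=0;m[:,360:]=0
uv=np.argwhere(m)[:,::-1]; q=(plane(i,T,uv,.078)[:,:2]-BAND); s=np.c_[q@U,q@V]*1000
print(len(s),"orange u",s[:,0].mean(),"slope",np.polyfit(s[:,1],s[:,0],1),"v",s[:,1].min(),s[:,1].max())
i,T=T_of("top"); print(barrel(i,T,np.load("pics/top0.npy")))
i,T=T_of("scene"); print(barrel(i,T,np.load("pics/scene0.npy")))
E
```

```text
{'n': 11972, 'u0_mm': np.float64(-112.64484020263465), 'tilt': np.float64(0.018360074228063072), 'z0': np.float64(0.04388619183210939), 'v_mid': np.float64(0.31552648855449894), 'vlen': np.float64(118.82166045707498), 'rect': ((546.4981689453125, 36.17939376831055), (120.59674072265625, 71.60177612304688), 17.881694793701172)}
852 orange u -111.96327960600051 slope [ 2.26191212e-02 -1.12003012e+02] v -58.21277428334552 59.47853489520458
{'n': 788, 'u0_mm': np.float64(-113.07893585620562), 'tilt': np.float64(0.015710014749210067), 'z0': np.float64(0.04263997671741162), 'v_mid': np.float64(-2.957272058381269), 'vlen': np.float64(119.87880521339663), 'rect': ((543.7901000976562, 34.94926452636719), (121.7117691040039, 72.36801147460938), 17.507051467895508)}
{'n': 1092, 'u0_mm': np.float64(-113.09084674246834), 'tilt': np.float64(0.021049565140295694), 'z0': np.float64(0.04173427174559453), 'v_mid': np.float64(-2.2842511236668765), 'vlen': np.float64(119.98466760750166), 'rect': ((546.2540283203125, 29.826202392578125), (122.26325988769531, 70.78359985351562), 19.71928596496582)}
```

Run:
```python
from h import *
print(goal([.5467,.035,.080],18.05))
```

```text
(array([121.2,   1.7,   3.4]), array([ 1.37,  0.01, -0.05]))
```

step_arm:
  motion:
    - [50,1.7,3.4,1.3,0,0,105]
    - [95,1.7,3.4,1.3,0,0,105]
    - [118,1.7,3.4,1.3,0,0,105]
    - [121,1.7,3.4,1.3,0,0,105]
    - [123,1.7,3.4,1.3,0,0,105]
    - [124,1.7,3.4,1.3,0,0,105]
    - [124,1.7,3.4,1.3,0,0,105]

```text
time_s: 2.78
eef_pos: [0.5471, 0.0343, 0.0774]
eef_rot: [0.573, 0.415, 0.572, -0.415]
wrist_force: [0.1, -0.7, 0.4]
opening: 0.586
```

step_arm:
  motion:
    - [1,0,0,0,0,0,105]
    - [2,0,0,0,0,0,105]
    - [2,0,0,0,0,0,105]

```text
time_s: 3.15
eef_pos: [0.5467, 0.0341, 0.0749]
eef_rot: [0.573, 0.415, 0.572, -0.415]
wrist_force: [-1.3, -0.3, 4.0]
opening: 0.587
```

step_arm:
  motion:
    - [-3,0,0,0,0,0,105]
    - [-3,0,-10,0,0,0,105]
    - [-3,0,-19,0,0,0,105]
    - [0,0,-19,0,0,0,105]
    - [1.2,0,-19,0,0,0,105]
    - [1.8,0,-19,0,0,0,105]
    - [1.8,0,-19,0,0,0,105]

```text
time_s: 4.03
eef_pos: [0.5405, 0.0522, 0.073]
eef_rot: [0.572, 0.415, 0.572, -0.415]
wrist_force: [-2.6, 0.4, 7.0]
opening: 0.588
```

step_arm:
  motion:
    - [-0.3,0,5,0,0,0,105]
    - [-0.6,0,12,0,0,0,105]
    - [-0.7,0,20,0,0,0,105]
    - [-0.7,0,29,0,0,0,105]
    - [-0.7,0,38,0,0,0,105]
    - [-0.7,0,47,0,0,0,105]
    - [-0.7,0,56,0,0,0,105]
    - [-0.4,0,63,0,0,0,105]
    - [-0.2,0,68,0,0,0,105]
    - [0,0,70,0,0,0,105]

```text
time_s: 5.28
eef_pos: [0.5625, -0.0154, 0.0734]
eef_rot: [0.573, 0.415, 0.572, -0.416]
wrist_force: [-4.0, -3.0, 8.5]
opening: 0.586
```

Run:
```python
from h import *
for n in ("top","scene"):
    i,T,p,d=shot(n,n+"1"); print(n,barrel(i,T,d,.04))
o=ctrl.get_obs(); r=o["eef_pos"][:2]-BAND; print(r@U*1e3,r@V*1e3,o["eef_pos"][2],o["wrist_force"])
```

```text
top {'n': 136, 'u0_mm': np.float64(-77.2408568506738), 'tilt': np.float64(0.04517076859141151), 'z0': np.float64(0.04262155315069199), 'v_mid': np.float64(21.84925449730759), 'vlen': np.float64(71.52259989377741), 'rect': ((562.5892944335938, 13.126705169677734), (108.2051773071289, 37.71422576904297), 47.28099060058594)}
scene {'n': 903, 'u0_mm': np.float64(-76.31080123068917), 'tilt': np.float64(0.013885962817559092), 'z0': np.float64(0.041853262475023724), 'v_mid': np.float64(-2.9441094940942936), 'vlen': np.float64(120.97449457208265), 'rect': ((557.036865234375, -4.258968353271484), (122.7894287109375, 69.41439819335938), 19.941274642944336)}
-59.8518252323279 -1.5401707455052247 0.07342971235938414 [-3.9393288  -3.22391681  8.99281998]
```

View pics/scene1.png

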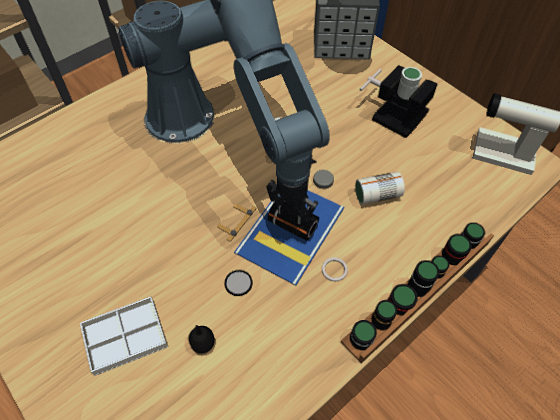

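The barrel rolled 36 mm for 70 mm of fingertip travel, with no slip. Its axis is at u = -76.5 mm and still straight. Lifting and stepping back for the second stroke.

step_arm:
  motion:
    - [-6,0,0,0,0,0,105]
    - [-7,0,0,0,0,0,105]
    - [-7,0,-15,0,0,0,105]
    - [-7,0,-30,0,0,0,105]
    - [-7,0,-35,0,0,0,105]
    - [-7,0,-35,0,0,0,105]

```text
time_s: 6.12
eef_pos: [0.5511, 0.0199, 0.0794]
eef_rot: [0.573, 0.415, 0.573, -0.415]
wrist_force: [0.8, -0.7, -0.1]
opening: 0.589
```

Run:
```python
from h import *
i,T,p,d=shot("scene","scene2"); print(barrel(i,T,d,.04))
o=ctrl.get_obs(); r=o["eef_pos"][:2]-BAND; print(r@U*1e3,r@V*1e3,o["eef_pos"][2],o["wrist_force"])
```

```text
{'n': 1184, 'u0_mm': np.float64(-76.72882900461234), 'tilt': np.float64(0.02599958456809174), 'z0': np.float64(0.04162808556258686), 'v_mid': np.float64(-2.9437973831525146), 'vlen': np.float64(120.73373674440754), 'rect': ((555.6624755859375, -1.7416229248046875), (123.70832824707031, 75.19561004638672), 19.55817413330078)}
-96.54318389557157 -0.7116149217345863 0.07951089862307738 [-0.7587273  -0.5185007  -1.06222596]
```

step_arm:
  motion:
    - [5,0,0,0,0,0,105]
    - [6.5,0,0,0,0,0,105]
    - [6.9,0,0,0,0,0,105]
    - [6.9,0,0,0,0,0,105]

```text
time_s: 6.68
eef_pos: [0.5515, 0.0188, 0.0729]
eef_rot: [0.572, 0.415, 0.572, -0.415]
wrist_force: [-2.6, 0.9, 4.5]
opening: 0.591
```

step_arm:
  motion:
    - [-0.2,0,6,0,0,0,105]
    - [-0.5,0,14,0,0,0,105]
    - [-0.6,0,23,0,0,0,105]
    - [-0.6,0,32,0,0,0,105]
    - [-0.6,0,41,0,0,0,105]
    - [-0.6,0,50,0,0,0,105]
    - [-0.6,0,59,0,0,0,105]
    - [-0.3,0,67,0,0,0,105]
    - [0,0,73,0,0,0,105]
    - [0.1,0,75,0,0,0,105]

```text
time_s: 7.92
eef_pos: [0.575, -0.0535, 0.0731]
eef_rot: [0.573, 0.415, 0.572, -0.416]
wrist_force: [-2.3, -0.9, 5.0]
opening: 0.584
```

step_arm:
  motion:
    - [-6,0,0,0,0,0,105]
    - [-7,0,0,0,0,0,105]
    - [-7,0,-15,0,0,0,105]
    - [-7,0,-30,0,0,0,105]
    - [-7,0,-36,0,0,0,105]
    - [-7,0,-36,0,0,0,105]

```text
time_s: 8.68
eef_pos: [0.5632, -0.017, 0.0794]
eef_rot: [0.573, 0.415, 0.573, -0.415]
wrist_force: [0.7, -0.8, 0.1]
opening: 0.591
```

Run:
```python
from h import *
i,T,p,d=shot("scene","scene3"); print(barrel(i,T,d,.04))
o=ctrl.get_obs(); r=o["eef_pos"][:2]-BAND; print(r@U*1e3,r@V*1e3,o["eef_pos"][2],o["wrist_force"])
```

```text
{'n': 1211, 'u0_mm': np.float64(-38.570397596530526), 'tilt': np.float64(0.018503602383219263), 'z0': np.float64(0.041602453711935716), 'v_mid': np.float64(-3.7771149713939876), 'vlen': np.float64(120.93539433526318), 'rect': ((568.2718505859375, -39.872467041015625), (122.95601654052734, 73.10572814941406), 19.500120162963867)}
-57.59208734958782 -1.3702846824769113 0.07952952291081025 [ 0.48979681 -0.30224863  0.11900327]
```

Barrel at u = -38.6 mm with tilt 0.02, and the fingertip is 19 mm behind its top. Third stroke: about 76 mm.

step_arm:
  motion:
    - [5,0,0,0,0,0,105]
    - [6.5,0,0,0,0,0,105]
    - [7,0,0,0,0,0,105]
    - [7,0,0,0,0,0,105]

```text
time_s: 9.22
eef_pos: [0.5638, -0.0183, 0.0731]
eef_rot: [0.572, 0.415, 0.572, -0.415]
wrist_force: [-2.0, 0.4, 7.0]
opening: 0.586
```

step_arm:
  motion:
    - [-0.2,0,6,0,0,0,105]
    - [-0.5,0,14,0,0,0,105]
    - [-0.6,0,23,0,0,0,105]
    - [-0.6,0,32,0,0,0,105]
    - [-0.6,0,41,0,0,0,105]
    - [-0.6,0,50,0,0,0,105]
    - [-0.6,0,59,0,0,0,105]
    - [-0.3,0,67,0,0,0,105]
    - [0,0,73,0,0,0,105]
    - [0.1,0,76,0,0,0,105]

```text
time_s: 10.48
eef_pos: [0.5874, -0.0911, 0.0728]
eef_rot: [0.573, 0.415, 0.572, -0.415]
wrist_force: [-1.3, -2.2, 4.0]
opening: 0.59
```

step_arm:
  motion:
    - [0,0,0,0,0,0,105]
    - [-6,0,0,0,0,0,105]
    - [-30,0,0,0,0,0,105]
    - [-80,0,-20,0,0,0,105]
    - [-130,0,-40,0,0,0,105]
    - [-140,0,-60,0,0,0,105]
    - [-140,0,-60,0,0,0,105]

```text
time_s: 11.35
eef_pos: [0.5682, -0.0317, 0.2127]
eef_rot: [0.573, 0.415, 0.573, -0.414]
wrist_force: [-0.7, -0.4, 0.2]
opening: 0.585
```

Run:
```python
from h import *
for n in ("scene","wrist"):
    i,T,p,d=shot(n,n+"4"); print(n,barrel(i,T,d,.04)); print(analyse(i,T,p,d)["mat"])
o=ctrl.get_obs(); print(o["time_s"],o["eef_pos"],o["wrist_force"])
```

```text
scene {'n': 1259, 'u0_mm': np.float64(-0.7271361361627579), 'tilt': np.float64(0.01987552130547175), 'z0': np.float64(0.04160234830733958), 'v_mid': np.float64(-4.549733873671031), 'vlen': np.float64(120.81019198104055), 'rect': ((579.817626953125, -75.28262329101562), (123.33501434326172, 74.02067565917969), 19.666034698486328)}
((343.57244873046875, 441.22296142578125), (194.13156127929688, 1295.75634765625), 25.18073272705078)
wrist {'n': 10221, 'u0_mm': np.float64(-0.022718963731725838), 'tilt': np.float64(0.019990370879655814), 'z0': np.float64(0.04274685649935143), 'v_mid': np.float64(-2.6537172242568143), 'vlen': np.float64(118.78253586565133), 'rect': ((580.0658569335938, -69.84032440185547), (120.69843292236328, 68.76063537597656), 18.291183471679688)}
((561.0668334960938, -10.861480712890625), (188.5047149658203, 278.2716979980469), 18.885103225708008)
11.45 [ 0.56754149 -0.03288195  0.2106531 ] [-0.10675027  0.31145703 -0.0867911 ]
```

View pics/wrist4.png

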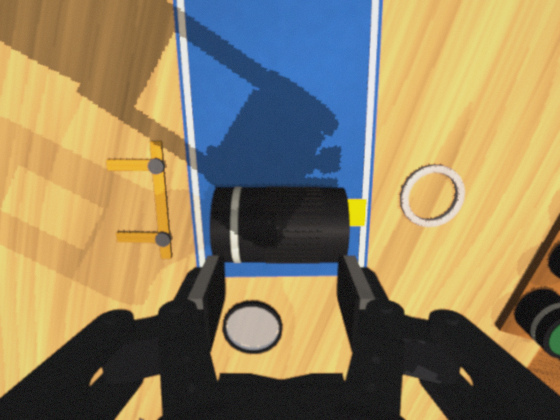

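The wrist picture shows the barrel lying over the yellow band, which peeks out at (357,212). The orange line is out of sight underneath, and the spanner, ring and filter have not been touched. Both views put the axis within 1 mm of the band's centre line, about 3–5 mm endways, with 0.02 rad of tilt. The hand is clear, so I'll wait a moment, re-check and hand in.

step_arm:
  motion:
    - [-10,0,0,0,0,0,105]
    - [-10,0,0,0,0,0,105]
    - [-10,0,0,0,0,0,105]
    - [-10,0,0,0,0,0,105]

```text
time_s: 11.95
eef_pos: [0.5683, -0.0333, 0.222]
eef_rot: [0.572, 0.415, 0.573, -0.415]
wrist_force: [-0.4, 0.5, 0.7]
opening: 0.59
```

Run:
```python
from h import *
i,T,p,d=shot("wrist","wrist5"); b=barrel(i,T,d,.04); print(b)
if abs(b["u0_mm"])<5: print(ctrl.hand_in())
```

```text
{'n': 9741, 'u0_mm': np.float64(-0.019036646630463467), 'tilt': np.float64(0.01960729155970292), 'z0': np.float64(0.04270053146295345), 'v_mid': np.float64(-2.9041588083754224), 'vlen': np.float64(119.1457668230321), 'rect': ((579.8991088867188, -70.13472747802734), (120.78243255615234, 68.40913391113281), 17.919702529907227)}
the job is handed in; nothing more can be done
None
```

I rolled the barrel about 113 mm onto the yellow band in three strokes and handed the job in at about 12 s. I pushed only along its top, with the two fingertips pressing about 4–9 N and the grasp point near 92 mm, well above its middle.

| Last check | Result |
|---|---|
| Distance from the band's centre line | under 1 mm in both the wrist and scene views |
| Endways offset | about 3 mm (wrist) to 4.5 mm (scene) |
| Angle to the band | 0.02 rad |
| Axis height | 42–43 mm |
| Movement between views 0.5 s apart | none measurable |
| Orange line | out of sight underneath; the roll works out to about 3.1 rad |
| Robot | clear of everything |

- **Disagreement:** the wrist and scene views differ by about 2 mm endways, which is within the calibration.
- **Bad reading:** one mid-stroke barrel reading from the top camera was poor because the arm blocked the view, so I ignored it.
- **Not measured:** I judged the other objects undisturbed from the wrist picture and because the hand never came near them. I did not measure their positions.

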